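# Set and lock the extraction shutter on a brake bench

## Robot

A 6-joint arm with a two-finger parallel gripper is mounted at the origin on the work surface. World frame = base frame: x ahead of the robot, y to its left, z up, the work surface at z = 0. Lengths are in m, angles in rad, forces in N, time in s.
With the tool pointing down it reaches from about 0.35 to 0.775 m from the base axis. Payload 7.3 kg.
Tool frame: the origin (TCP) lies at the very end of the fingers, on their centre line; the grasp point (between the pads) lies 19 mm behind it (robot.pinch_z is the distance from the TCP to the grasp point, in m); z points along the fingers, y is the line along which they close (so a half turn about z gives the same grasp; the last joint's range is limited). The gripper opens to 92 mm and grips with 3 to 60 N. Pads are 19 mm wide; open, the fingers measure 130 mm over their backs; the gripper's body (75 mm by 190 mm) begins 47 mm behind the grasp point.
Start: joints at [0.963, 0.342, 1.524, -0, 1.275, -0.146], TCP at [0.234, 0.47, 0.227] pointing down, gripper open.
Joint ranges: [-2.53, 2.53], [-0.77, 2.02], [0.04, 2.7], [-1, 4.14], [0.28, 2.66], [-3.11, 3.11]. Speed limits (rad/s): [2.57, 2.57, 3.14, 3.14, 3.14, 3.14].

## Interface

Orientations are given as [roll, pitch, yaw] about the fixed x, y, z axes, in that order (R = Rz(yaw) Ry(pitch) Rx(roll)).
In Python, from cell import robot gives the robot as it stands.
- The arm moves only by the tool move_arm, never from a script. Its argument "motion" is a list of rows, each a list of 6 numbers: the shift along the tool's x, y, z in units of 0.1 m (1.0 is 0.1 m), then the turn, a rotation vector about the tool's x, y, z in units of pi rad (1.0 is pi rad). In form: [[dx, dy, dz, rx, ry, rz], ...]. A call has 1 to 12 rows; each row is the pose to reach, as a shift and turn from the pose commanded when the call began, along the tool's axes at that moment, turning the shorter way round; what a row does not reach only later rows make up. A row lasts 1/8 s, in which the tool goes at most 62.5 mm and 10.7 degrees, less where a joint would pass 70% of its speed; a pose out of reach is approached as far as the arm can. A call with a number of a shift or a turn outside -1 to 1 is refused whole. A call with a gripper value outside its range is refused whole. "fingers" is the opening, from -1 (shut) to 1 (fully open), set as the call begins (left out, the last holds). The fingers move at their own pace and stop on an object; "newtons" is the grip in N (left out, the last holds). Time passes only in rows, so rows that repeat a pose let the fingers close. It gives the time, the measured TCP pose, the force, the opening and the grip force at its end, in the units of the state.
- robot.observe(): the state, without advancing time (a new reading comes with each control period).
- robot.read_camera(name): name is "scene" or "top"; returns a dict with "image" (400x640x3 uint8, red, green, blue), "range_z" (400x640 float32, m along the optical axis (not along the pixel's ray), 0 where there is no reading), "vfov" (degrees; the focal length in pixels is half the picture's height over the tangent of half this angle, whatever the lens; pixels are square), "cx", "cy" (the principal point, pixels), "k1" (the pictures are not rectified: a ray, as slopes to the right and down, at radius r is drawn at 1 + k1 r^2 times it, then the intrinsics apply), "extrinsics" (4x4, takes a point from camera to world coordinates). Camera axes: x right, y up, looking along -z (the intrinsics and any distortion apply to the point x, -y, -z); pixel columns grow to the right and rows downward; lengths in m; the calibration is good to about 2 mm. A picture is of the moment at which its call begins.
- robot.hand_in(): hands the job in; it is judged then, once.
The state is a dict: "time": time; "qpos": joint angles; "qvel": joint speeds; "joint_efforts": joint torques, N m; "tool_pos": TCP position; "tool_rot": TCP orientation; "contact_force": force on the tool from outside, world axes, zero at the start; "torque": the same for the moment, N m; "opening": finger opening in m; "grip_force": force on a finger pad.
Only numpy, scipy, OpenCV 4.12 (cv2) and the standard library are available. Lean on these libraries where they do the work, as an engineer would, in place of code of your own. Each camera call takes 0.05 s, during which the arm holds its last target. There are 200 camera calls.

## Task

Slide the extraction box's shutter from shut to its next stop, the middle one, so that it clicks in. Then take the hairpin clip from under the parts tray's hood and push its straight leg fully home through the cross hole of the shutter's stud, from the robot's side, so that the clip hugs the stud and its leg lies in the comb's slot behind; let go. Leave the caliper, brake pad, bottle and can where they are.

Things in the scene. Friction and masses are not known exactly. Their poses are not given: they have to be found in the camera images.
- extractor: Fixed grey box, origin on the bench, spanning x -65..65, y -110..160, z 0..50 mm. A steel shutter plate (38 mm either side of x 0, top at z 56) slides on it along +y over a round port 60 mm wide at x 0, y -45. Low guides edge it (near one to z 59). A spring plunger on a bracket (x 25..57, y -24..-6, black knob to z 93) clicks over ridges on the plate. A duct stub leaves the +x face.
- shutter (a joint): Travel of the shutter plate along the box's +y axis, m: stops at 0 (shut), 0.035 (middle, half open) and 0.070 (open). About 7 N to leave a stop, 1 N between; it falls into a stop from within about 6 mm.
- pull_tab (a point): Centre of the top edge of the shutter's upright pull tab (34 mm along box x, 10 mm thick along box y, 30 mm high, dark steel), which moves with the plate. Its axes are the box's.
- stud_hole (a point): Centre of the cross hole (9 mm square) in the stud on the plate: upright steel pin, 18 mm diameter, top 14.5 mm above the hole centre, plate surface 24 mm below it; 50.5 mm from the tab. The hole runs along the box's x axis; axes are the box's. It moves with the plate.
- tray: Fixed steel tray, 110 mm (x) by 130 mm (y), floor 4 mm thick; origin on the bench at its centre. A hood with back and side walls (roof from 32 to 35 mm above the bench) covers it from y -65 to y -12 mm; it is open towards its +y, where the floor has no rim.
- clip: Loose hairpin clip, 60 g, lying flat. Origin on its underside below the straight leg; x runs along that leg to its tip, z up. Head: loop sleeved in black rubber, x -34..4, y -24..4, z 0..12 mm. Straight leg: 6 mm thick, axis at y 0, z 3, to x 65, then a 3 mm point to x 72. At the start the head lies under the tray's hood, the legs point out along the tray's +y.
- clip_seat (a point): Point on the straight leg's axis, 14 mm ahead of the clip's origin, that lies at the hole's centre when the clip is fully home (the head then stops about 1 mm from the stud).
- clip_head (a point): Centre of the top of the clip's head (x -16, y -10, z 12 mm from the clip's origin).
- caliper: White brake caliper lying on the bench, 85 by 170 mm, 73 mm high, heavy; origin under its centre. Leave alone.
- brake_pad: Brake pad, 55 by 110 by 16 mm; origin under its centre. Leave alone.
- fluid_can: Black bottle with label, 62 mm diameter, 120 mm high; origin under its centre. Leave alone.
- cleaner_can: Grey can, 58 mm diameter, 160 mm high; origin under its centre. Leave alone.
- comb (a point): Top centre of the fixed aluminium comb beyond the plate: 6 mm thick in box x, 118 mm long in box y, top 90 mm above the box's foot. Open-topped slots 14 mm wide, floor 21 mm below the top, at -35, 0 and +35 mm in box y, one opposite the stud at each stop. Its plane is 47 mm from the stud's axis.
- clip_spring_tip (a point): Flared tip of the clip's sprung leg (6 mm wire beside the straight leg, clip z 3 mm). At rest its axis lies at clip y -12 from x 10 to 20, narrows to y -9 at x 29 and flares to y -17 at this tip, x 45. It springs away from the straight leg only (about 6 N to pass the stud), and is solid when squeezed towards it; both legs together may be gripped at x 30..50.

How it is judged:
By the outcome, as a careful person would: the job done as asked, in the order asked, and still so for the second after the job is handed in, with the robot touching nothing.
It also fails if it takes over 72 s, if anything falls off the work surface, if the arm or the gripper's body presses on something with over 40 N, if the wrist force passes 120 N, or if a joint passes its speed limit or range.

## Working session

There is one attempt and no reset: what is moved stays moved. The work goes in short steps, Python scripts to look and compute and a tool call to move; the robot and the scene stay as the last step left them, time stands still between calls to the robot, and variables do not carry over. Pictures are saved under pics/ and viewed, at most 11 in all, crops included, and the job is handed in when it is done.

Besides the shell and the picture viewer there is one more tool, called as name(argument=value, ...) on one line, values as JSON. move_arm: Moves the arm, as the interface text tells. Shifts and turns lie within -1 to 1; 1 stands for 0.1 m of shift or pi rad of turn. Its arguments: {"type":"object","properties":{"motion":{"type":"array"},"fingers":{"type":"number"},"newtons":{"type":"number"}},"required":["motion"]}

```bash
mkdir -p pics; ls; cat > h.py <<'E'
import numpy as np, cv2
from cell import robot
from scipy.spatial.transform import Rotation as Rn
def cam(n):
    c=robot.read_camera(n); h,w=c["range_z"].shape
    f=h/2/np.tan(np.radians(c["vfov"])/2); c["K"]=np.array([[f,0,c["cx"]],[0,f,c["cy"]],[0,0,1]]); 
    c["und"]=None; return c
def slopes(c,uv):
    d=(np.asarray(uv,float).reshape(-1,2)-[c["cx"],c["cy"]])/c["K"][0,0]
    s=d.copy()
    for _ in range(20): s=d/(1+c["k1"]*(s**2).sum(1,keepdims=True))
    return s
def ray(c,uv):
    s=slopes(c,uv); d=np.c_[s[:,0],-s[:,1],-np.ones(len(s))]
    E=c["extrinsics"]; return E[:3,3], d@E[:3,:3].T
def onplane(c,uv,z):
    o,d=ray(c,uv); return o+d*((z-o[2])/d[:,2])[:,None]
def cloud(c):
    h,w=c["range_z"].shape; u,v=np.meshgrid(np.arange(w),np.arange(h))
    o,d=ray(c,np.c_[u.ravel(),v.ravel()]); 
    return (o+d*c["range_z"].reshape(-1,1)).reshape(h,w,3)
def proj(c,p):
    E=c["extrinsics"]; q=(np.asarray(p).reshape(-1,3)-E[:3,3])@E[:3,:3]
    s=np.c_[q[:,0],-q[:,1]]/-q[:,2:]; s=s*(1+c["k1"]*(s**2).sum(1,keepdims=True))
    return s*c["K"][0,0]+[c["cx"],c["cy"]]
E
python3 - <<'E'
from h import *
for n in("scene","top"):
    c=cam(n); cv2.imwrite(f"pics/{n}0.png",c["image"][:,:,::-1]); np.savez(f"{n}0.npz",**{k:v for k,v in c.items() if k!="und"})
    print(n,c["vfov"],c["cx"],c["cy"],c["k1"],c["extrinsics"].round(3).tolist(),(c["range_z"]>0).mean())
print(robot.observe())
E
```

```text
pics
scene 52.409632519481605 318.6381017177068 198.77112913931506 0.013693758610944382 [[0.843, -0.462, 0.274, 0.839], [0.537, 0.726, -0.428, -0.44], [-0.001, 0.508, 0.861, 0.945], [0.0, 0.0, 0.0, 1.0]] 0.9960078125
top 45.848752207949815 323.2989299144447 204.29837495572522 0.03372433309972414 [[0.015, 0.998, -0.068, 0.503], [-1.0, 0.015, -0.006, -0.008], [-0.005, 0.068, 0.998, 1.458], [0.0, 0.0, 0.0, 1.0]] 0.99591015625
{'time': 0.1, 'qpos': array([ 9.63009869e-01,  3.42638031e-01,  1.52492786e+00, -3.48873233e-05,
        1.27539345e+00, -1.45996439e-01]), 'qvel': array([-9.38391826e-04, -3.06061356e-03, -2.10120415e-03, -8.68737155e-04,
       -2.21465170e-04,  6.84304622e-05]), 'joint_efforts': array([ 1.64785597e-03, -4.32005453e+01, -2.44693923e+01,  7.20670586e-02,
        5.25534747e-02, -6.57912415e-05]), 'tool_pos': array([0.23369123, 0.46971191, 0.22612003]), 'tool_rot': array([-3.14023565e+00, -1.65816107e-04,  2.67981270e+00]), 'contact_force': array([-0.0326796 ,  0.34807606, -0.00303642]), 'torque': array([ 0.02323374, -0.01218077, -0.00901051]), 'grip_force': 0.0, 'opening': 0.09181726549270397}
```

View pics/scene0.png

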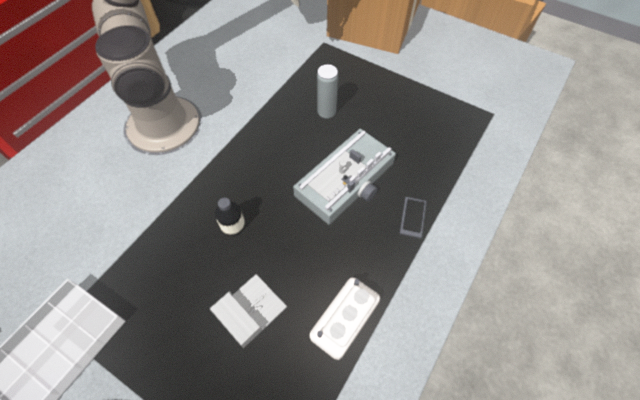

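View pics/top0.png

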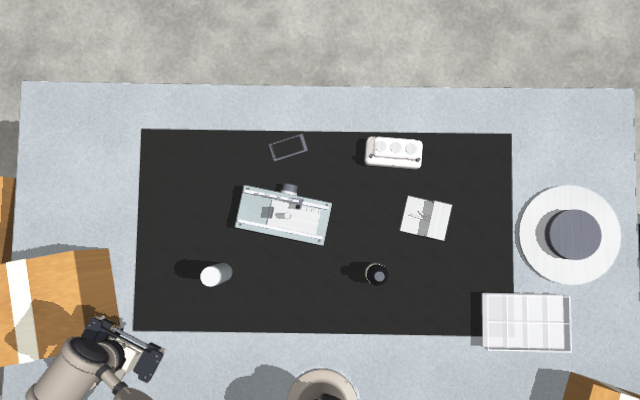

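The scene view shows the box at about (345,175) and the tray at (250,310). The top view shows the box at (285,214), the tray at (426,218), the can at (215,274) and the bottle at (376,274). Next I'll zoom in on the box and tray.

```bash
python3 - <<'E'
from h import *
s=cv2.imread("pics/scene0.png");t=cv2.imread("pics/top0.png")
R=lambda a,w,h:cv2.resize(a,(w,h),interpolation=cv2.INTER_CUBIC)
A=R(t[178:250,230:338],400,267);B=R(t[190:246,390:462],400,311)
C=R(s[125:225,290:400],400,364)[:,:];D=R(s[270:350,205:290],400,376)
cv2.imwrite("pics/crop1.png",np.vstack([np.hstack([A,R(t[190:244,388:469],400,267)]),np.hstack([R(s[128:224,285:405],400,320),R(s[270:350,200:300],400,320)])]))
for n in("top","scene"):
    c=dict(np.load(n+"0.npz")); P=cloud(c); np.save(n+"P.npy",P)
    # box & tray by height
    z=P[...,2]; 
    for nm,(x0,x1,y0,y1) in dict(box=(.4,.75,-.03,.25),tray=(.4,.65,-.38,-.15)).items():
        m=(z>.025)&(P[...,0]>x0)&(P[...,0]<x1)&(P[...,1]>y0)&(P[...,1]<y1)
        if nm=="box": m&=(z>.042)&(z<.054)
        else: m&=z<.045
        q=P[m]; r=cv2.minAreaRect(q[:,:2].astype(np.float32)*1000); print(n,nm,m.sum(),r,np.percentile(q[:,2],[5,50,95]))
E
```

```text
top box 2299 ((578.9248657226562, 116.63301086425781), (269.3174133300781, 159.23651123046875), 79.12352752685547) [0.04472055 0.04987915 0.05352537]
top tray 657 ((556.2368774414062, -345.0924072265625), (57.07245635986328, 110.49079132080078), 77.81423950195312) [0.03042013 0.0350262  0.04042759]
scene box 2088 ((578.6057739257812, 117.60545349121094), (269.69775390625, 160.14012145996094), 78.9816665649414) [0.04561703 0.05025322 0.05319531]
scene tray 1326 ((494.62896728515625, -285.9375915527344), (100.76739501953125, 288.92498779296875), 46.89883041381836) [0.03178201 0.03505621 0.03817363]
```

View pics/crop1.png

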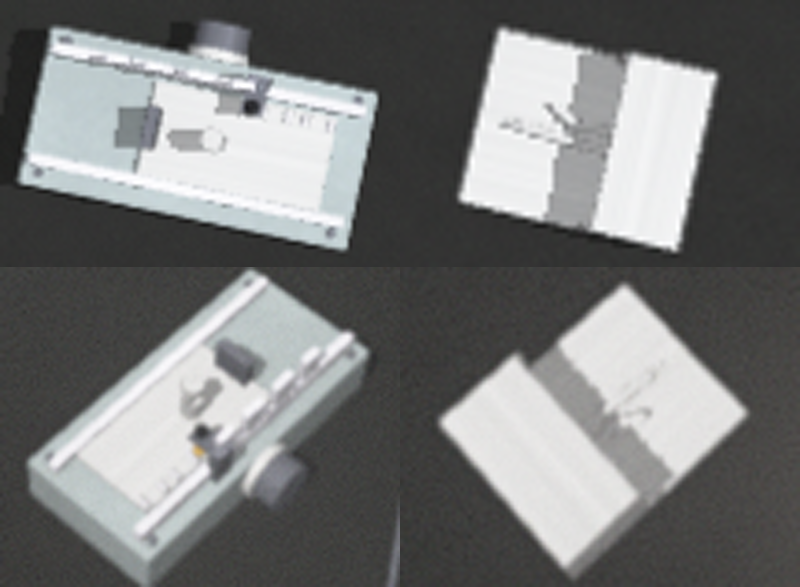

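The crops show the tab as a dark block at crop (135,128), which is top (267,212). The stud is right of it and the plunger is at (250,100). The hood is on the tray's right half, and the clip's legs point left from crop (575,130). Next I'll work out the numbers.

```bash
python3 - <<'E'
from h import *
for n in("top","scene"):
    c=dict(np.load(n+"0.npz")); P=np.load(n+"P.npy"); z=P[...,2]; g=c["image"].mean(2)
    yaw=-10.95; a=np.radians(yaw); R=np.array([[np.cos(a),-np.sin(a)],[np.sin(a),np.cos(a)]])
    reg=(P[...,0]>.4)&(P[...,0]<.75)&(P[...,1]>-.05)&(P[...,1]<.28)
    m=reg&(z>.046)&(z<.0535); q=P[m][:,:2]@R
    # per-edge lines: near edge min x per y-bin ; y ends
    yb=np.round(q[:,1],2); 
    E=[(b,np.percentile(q[yb==b][:,0],1)) for b in np.unique(yb) if (yb==b).sum()>15]
    E=np.array(E)[2:-2]; k=np.polyfit(E[:,0],E[:,1],1); print(n,"near edge slope deg",-np.degrees(k[0]),"x",np.median(E[:,1]))
    q0=q[:,0].min(); print(" y ext",np.percentile(q[:,1],[.3,99.7]))
    o=np.array([np.median(E[:,1])+.065,np.mean(np.percentile(q[:,1],[.3,99.7]))-.025]); print(" origin box-rot",o,"world",R@o)
    for lo in(.066,.078,.088):
        mm=reg&(z>lo)&(z<.12); nl,lab,st,cen=cv2.connectedComponentsWithStats(mm.astype(np.uint8))
        for i in range(1,nl):
            if st[i,4]<4: continue
            s=P[lab==i]; b=s[:,:2]@R-o; print("  z>",lo,st[i,4],cen[i].round(),"bx",b[:,0].min().round(4),b[:,0].max().round(4),"by",b[:,1].min().round(4),b[:,1].max().round(4),"z",s[:,2].max().round(4))
    # clip: dark pixels on the tray
    reg=(P[...,0]>.46)&(P[...,0]<.66)&(P[...,1]>-.36)&(P[...,1]<-.2)&(abs(z)<.03)
    u0,v0,u1,v1=(400,194,430,240) if n=="top" else (235,285,280,330)
    print(g[v0:v1:1,u0:u1:1].astype(int).tolist() if 0 else "")
    tr=(P[...,0]>.45)&(P[...,0]<.68)&(P[...,1]>-.40)&(P[...,1]<-.17)&(g>150)&(z<.045)
    cnt=max(cv2.findContours(tr.astype(np.uint8),0,2)[0],key=cv2.contourArea)
    pp=P[cnt[:,0,1],cnt[:,0,0]]; print(" tray rect",cv2.minAreaRect((pp[:,:2]*1000).astype(np.float32)))
E
```

```text
top near edge slope deg -0.21363629710806234 x 0.4679157589741631
 y ext [0.09029783 0.35823159]
 origin box-rot [0.53291576 0.19926471] world [0.56106392 0.09440819]
  z> 0.066 25 [263. 194.] bx 0.0422 0.0492 by 0.0818 0.1109 z 0.0946
  z> 0.066 132 [290. 201.] bx 0.0237 0.0554 by -0.0232 0.0771 z 0.0967
  z> 0.066 4 [314. 204.] bx 0.0441 0.0488 by -0.0612 -0.0532 z 0.0679
  z> 0.066 47 [270. 212.] bx -0.0181 0.0144 by 0.0563 0.0662 z 0.0909
  z> 0.066 35 [287. 215.] bx -0.0096 0.007 by 0.0019 0.0187 z 0.0997
  z> 0.066 8 [225. 270.] bx -0.1928 -0.1881 by 0.1491 0.1522 z 0.1156
  z> 0.078 18 [262. 194.] bx 0.0422 0.0486 by 0.087 0.1043 z 0.0946
  z> 0.078 17 [273. 196.] bx 0.0421 0.0481 by 0.0534 0.0736 z 0.0962
  z> 0.078 18 [285. 198.] bx 0.0426 0.0488 by 0.017 0.0377 z 0.0967
  z> 0.078 74 [298. 203.] bx 0.0237 0.0554 by -0.0232 0.0034 z 0.095
  z> 0.078 39 [270. 212.] bx -0.0173 0.0134 by 0.0564 0.0662 z 0.0909
  z> 0.078 32 [287. 215.] bx -0.0096 0.0057 by 0.0019 0.0187 z 0.0997
  z> 0.078 7 [225. 270.] bx -0.1928 -0.1881 by 0.1491 0.1522 z 0.1156
  z> 0.088 9 [262. 194.] bx 0.
[... 1528 characters left out ...]
0.0491 by 0.0177 0.0415 z 0.0942
  z> 0.078 109 [348. 180.] bx 0.023 0.0559 by -0.0228 0.0048 z 0.0942
  z> 0.088 4 [325.  93.] bx -0.1925 -0.1889 by 0.15 0.1508 z 0.1096
  z> 0.088 15 [377. 154.] bx 0.0417 0.0486 by 0.0871 0.1054 z 0.0921
  z> 0.088 19 [369. 162.] bx 0.0418 0.0481 by 0.0525 0.0746 z 0.093
  z> 0.088 40 [342. 163.] bx -0.0108 0.0071 by 0.0019 0.0194 z 0.0975
  z> 0.088 16 [361. 170.] bx 0.042 0.0489 by 0.0197 0.0393 z 0.0942
  z> 0.088 15 [345. 176.] bx 0.0233 0.0339 by -0.0203 -0.0086 z 0.0942
  z> 0.088 15 [352. 178.] bx 0.0424 0.0483 by -0.0127 0.0048 z 0.0932

 tray rect ((560.13232421875, -307.02545166015625), (130.87815856933594, 121.90843200683594), 76.95001983642578)
```

```bash
cat > goal.py <<'E'
import sys
from h import *
def goal(x,y,z,yawdeg):
    s=robot.observe(); R0=Rn.from_euler("xyz",s["tool_rot"]); R1=Rn.from_euler("xyz",[np.pi,0,np.radians(yawdeg)])
    d=R0.inv().apply(np.array([x,y,z])-s["tool_pos"])*10; w=(R0.inv()*R1).as_rotvec()/np.pi
    print("shift",d.round(3),"turn",w.round(4)," pos",s["tool_pos"].round(4),"rot",np.degrees(s["tool_rot"]).round(2),"t",round(s["time"],2),"open",round(s["opening"],4),"F",s["contact_force"].round(1))
if __name__=="__main__": goal(*map(float,sys.argv[1:]))
E
echo ok
```

```text
ok
```

move_arm(motion=[[-0.3,-0.08,-0.3,0,0,0],[-0.7,-0.2,-0.3,0,0,0],[-0.9,-0.26,-0.3,0,0,0]], fingers=-0.3, newtons=20)

```text
time: 0.48
tool_pos: [0.304, 0.4054, 0.2567]
tool_rot: [-3.141, 0.0, 2.679]
contact_force: [-0.1, 0.5, -0.2]
opening: 0.066
grip_force: 0.0
```

move_arm(motion=[[-0.5,-0.13,0,0,0,0],[-0.9,-0.26,0,0,0,0]])

```text
time: 0.72
tool_pos: [0.3728, 0.3421, 0.2564]
tool_rot: [-3.141, -0.0, 2.68]
contact_force: [-0.1, 0.4, -0.7]
opening: 0.0464
grip_force: 0.0
```

move_arm(motion=[[-0.5,-0.13,0,0,0,0],[-0.9,-0.26,0,0,0,0]])

```text
time: 0.98
tool_pos: [0.442, 0.2785, 0.2564]
tool_rot: [-3.141, -0.0, 2.679]
contact_force: [0.0, 0.5, -0.8]
opening: 0.0326
grip_force: 0.0
```

move_arm(motion=[[-0.5,-0.13,0,0,0,0],[-0.9,-0.26,0,0,0,0],[-0.9,-0.26,0,0,0,0]])

```text
time: 1.35
tool_pos: [0.5113, 0.2143, 0.2558]
tool_rot: [-3.141, -0.001, 2.676]
contact_force: [-0.2, 0.1, -0.7]
opening: 0.032
grip_force: 0.0
```

```bash
python3 goal.py .5712 .1551 .15 168.95
```

```text
shift [-0.801 -0.259  1.058] turn [-0.0003 -0.0002 -0.0868]  pos [0.5113 0.2143 0.2558] rot [-1.7994e+02 -3.0000e-02  1.5332e+02] t 1.35 open 0.032 F [-0.2  0.1 -0.7]
```

move_arm(motion=[[-0.4,-0.13,0.4,0,0,-0.043],[-0.8,-0.26,0.8,0,0,-0.087],[-0.8,-0.26,0.9,0,0,-0.087],[-0.8,-0.26,0.9,0,0,-0.087]])

```text
time: 1.85
tool_pos: [0.5688, 0.1585, 0.1661]
tool_rot: [-3.141, -0.002, 2.952]
contact_force: [-0.2, -0.8, 1.0]
opening: 0.0323
grip_force: 0.0
```

```bash
python3 goal.py .5712 .1551 .066 168.95
```

```text
shift [-0.032 -0.028  1.001] turn [-0.     -0.0008  0.0011]  pos [0.5688 0.1585 0.1661] rot [-1.7999e+02 -1.4000e-01  1.6915e+02] t 1.85 open 0.0323 F [-0.2 -0.8  1. ]
```

move_arm(motion=[[-0.03,-0.028,0.2,0,0,0],[-0.03,-0.028,0.5,0,0,0],[-0.03,-0.028,0.6,0,0,0],[-0.03,-0.028,0.6,0,0,0]])

```text
time: 2.35
tool_pos: [0.5721, 0.1552, 0.1075]
tool_rot: [3.141, 0.0, 2.954]
contact_force: [0.2, -0.6, -0.0]
opening: 0.0323
grip_force: 0.0
```

```bash
python3 goal.py .5712 .1551 .067 168.95; python3 - <<'E'
from h import *
R=lambda a:cv2.resize(a,None,fx=5,fy=5,interpolation=cv2.INTER_CUBIC)
s=cam("scene")["image"][:,:,::-1]
cv2.imwrite("pics/a.png",R(s[110:220,290:420]))
E
```

```text
shift [ 0.009 -0.003  0.405] turn [0.0001 0.0001 0.0016]  pos [0.5721 0.1552 0.1075] rot [1.7998e+02 3.0000e-02 1.6924e+02] t 2.35 open 0.0323 F [ 0.2 -0.6 -0. ]
```

View pics/a.png

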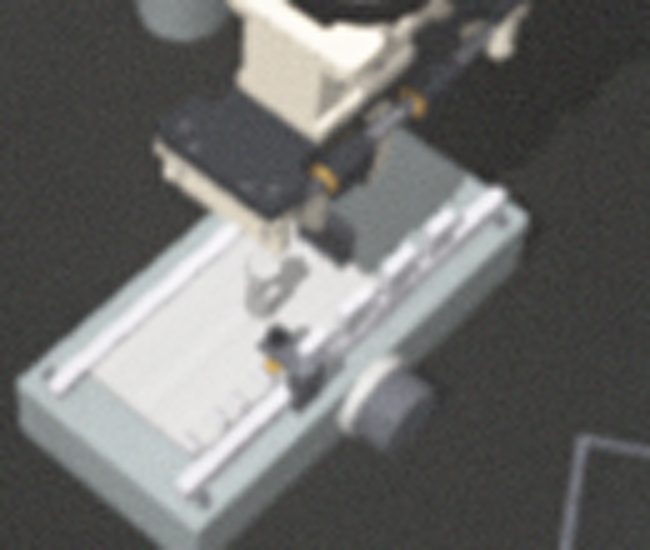

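The picture shows the near finger at (275,235), between the tab at (330,235) and the stud at (262,285). That is the straddle I wanted, so I'll descend and grip.

move_arm(motion=[[0.01,0,0.15,0,0,0.0016],[0.01,0,0.3,0,0,0.0016],[0.01,0,0.4,0,0,0.0016],[0.01,0,0.4,0,0,0.0016]])

```text
time: 2.9
tool_pos: [0.5707, 0.1543, 0.0654]
tool_rot: [-3.141, -0.002, 2.948]
contact_force: [0.4, -0.1, 0.3]
opening: 0.0322
grip_force: 0.0
```

move_arm(motion=[[0,0,0,0,0,0],[0,0,0,0,0,0],[0,0,0,0,0,0],[0,0,0,0,0,0]], fingers=-1, newtons=20)

```text
time: 3.4
tool_pos: [0.5722, 0.1572, 0.0673]
tool_rot: [3.137, 0.002, 2.948]
contact_force: [2.6, 12.0, -2.5]
opening: 0.0094
grip_force: 20.0
```

```bash
python3 goal.py .578 .1895 .067 168.95
```

```text
shift [0.006 0.328 0.004] turn [ 0.0015  0.0007 -0.0002]  pos [0.5722 0.1572 0.0673] rot [1.7973e+02 1.2000e-01 1.6892e+02] t 3.4 open 0.0094 F [ 2.6 12.  -2.5]
```

move_arm(motion=[[0,0.05,0,0,0,0],[0,0.1,0,0,0,0],[0,0.16,0,0,0,0],[0,0.22,0,0,0,0],[0,0.28,0,0,0,0],[0,0.34,0,0,0,0],[0,0.37,0,0,0,0],[0,0.37,0,0,0,0],[0,0.37,0,0,0,0]])

```text
time: 4.53
tool_pos: [0.5788, 0.1913, 0.0672]
tool_rot: [3.141, 0.001, 2.948]
contact_force: [0.3, -0.3, 4.6]
opening: 0.0097
grip_force: 20.0
```

```bash
python3 goal.py .578 .1895 .067 168.95
```

```text
shift [ 0.005 -0.02   0.002] turn [ 0.0003  0.0003 -0.0001]  pos [0.5788 0.1913 0.0672] rot [1.7995e+02 6.0000e-02 1.6893e+02] t 4.53 open 0.0097 F [ 0.3 -0.3  4.6]
```

move_arm(motion=[[0,0,0,0,0,0],[0,0,0,0,0,0],[0,0,0,0,0,0],[0,0,0,0,0,0]], fingers=-0.4)

```text
time: 5.03
tool_pos: [0.5783, 0.1908, 0.0665]
tool_rot: [-3.142, -0.0, 2.948]
contact_force: [0.4, -0.1, -0.4]
opening: 0.0275
grip_force: 0.0
```

```bash
python3 goal.py .578 .1895 .067 168.95
```

```text
shift [ 0.001 -0.013 -0.005] turn [-0.     -0.0001 -0.0002]  pos [0.5783 0.1908 0.0665] rot [-1.7999e+02 -2.0000e-02  1.6891e+02] t 5.03 open 0.0275 F [ 0.4 -0.1 -0.4]
```

move_arm(motion=[[0,0,0,0,0,0],[0,0,0,0,0,0],[0,0,0,0,0,0],[0,0,0,0,0,0],[0,0,0,0,0,0]], fingers=-1, newtons=4)

```text
time: 5.65
tool_pos: [0.5785, 0.1908, 0.0667]
tool_rot: [3.141, 0.0, 2.948]
contact_force: [1.0, 0.5, -0.1]
opening: 0.0096
grip_force: 4.0
```

```bash
python3 goal.py .578 .1895 .067 168.95
```

```text
shift [ 0.002 -0.014 -0.003] turn [ 0.      0.     -0.0002]  pos [0.5785 0.1908 0.0667] rot [179.99   0.   168.92] t 5.65 open 0.0096 F [ 1.   0.5 -0.1]
```

move_arm(motion=[[0,0,0,0,0,0],[0,0,0,0,0,0],[0,0,-0.2,0,0,0],[0,0,-0.6,0,0,0],[0,0,-1,0,0,0],[0,0,-1,0,0,0]], fingers=-0.4)

```text
time: 6.4
tool_pos: [0.5803, 0.1912, 0.1705]
tool_rot: [3.139, 0.007, 2.948]
contact_force: [0.6, 0.8, -0.6]
opening: 0.028
grip_force: 0.0
```

```bash
python3 goal.py .578 .1895 .167 168.95
```

```text
shift [ 0.02  -0.021  0.035] turn [ 0.0009  0.0022 -0.0002]  pos [0.5803 0.1912 0.1705] rot [179.84   0.39 168.91] t 6.4 open 0.028 F [ 0.6  0.8 -0.6]
```

```bash
python3 - <<'E'
from h import *
for n,(u0,v0,u1,v1) in dict(top=(402,205,428,228),scene=(240,285,278,320)).items():
    ims=[dict(np.load(n+"0.npz"))["image"].astype(float)]+[cam(n)["image"].astype(float) for _ in range(5)]
    g=np.mean(ims,0).mean(2); c=dict(np.load(n+"0.npz"))
    b=cv2.medianBlur(np.clip(g,0,255).astype(np.uint8),15)
    np.save(n+"g.npy",g)
    print(n,"cols",u0); 
    for v in range(v0,v1): print(v,' '.join("%3d"%x for x in g[v,u0:u1]))
E
```

```text
top cols 402
205  52  50  53 109 236 236 237 236 236 236 237 238 239 240 239 239 238 237 237 236 236 234 158 158 159 159
206  52  50  61 135 237 236 236 236 237 237 237 237 237 237 238 238 239 240 239 239 237 227 159 158 158 157
207  51  52  76 179 237 238 238 238 238 237 237 237 237 237 237 237 237 237 238 239 237 163 163 162 161 160
208  51  49  85 212 235 236 236 236 237 238 239 239 238 238 238 237 237 237 237 238 236 161 160 162 163 163
209  50  51 109 236 236 237 237 237 236 236 236 237 238 239 239 240 239 239 238 238 235 159 159 160 161 160
210  49  58 128 236 236 236 236 236 237 237 237 237 237 237 236 230 231 238 238 239 230 161 161 161 160 160
211  49  67 157 234 235 236 237 237 237 237 237 237 237 237 235 180 152 232 229 233 161 161 162 163 163 161
212  48  80 203 233 233 234 235 235 236 237 237 238 238 238 237 235 156 197 235 228 178 160 160 160 161 162
213  50  96 222 236 236 236 235 230 232 228 232 236 236 237 237 238 235 147 177 234 229 171 155 162 161 161
214  55 128 239 238 237 236 227 204 221 196 212 234 231 233 231 236 235 179 164 173 230 201 131 161 160 160
215  57
[... 6171 characters left out ...]
 148 148 158 191 221 226 225 224 225 226 225 224 224 224 224 224 222 206 165
316 224 224 224 224 225 227 226 225 223 206 180 157 149 148 149 151 149 149 147 148 149 150 164 191 216 222 224 225 225 224 225 224 225 225 222 199 162 116
317 224 225 224 224 224 226 226 226 225 222 207 181 159 150 149 149 148 147 149 149 148 148 151 160 182 198 221 225 225 225 225 223 225 222 197 154 108  77
318 227 225 224 225 224 225 225 227 225 225 222 207 181 159 149 146 147 149 149 151 148 147 146 147 154 172 212 226 226 224 224 225 223 198 153 104  74  67
319 228 226 223 224 224 223 224 226 226 226 224 222 208 180 154 147 149 149 149 148 147 146 146 146 146 155 191 219 224 225 226 222 198 153 102  74  67  69
```

```bash
python3 - <<'E'
from h import *
D=dict(top=dict(tip=(407.7,214.4),a=(410,214.9),b=(417,216.9),spr=(416.7,210.8)),scene=dict(tip=(265.2,293.3),a=(262.7,296.7),b=(254.5,305.2),spr=(261.3,305.6)))
for n in D:
    c=dict(np.load(n+"0.npz"))
    W={k:onplane(c,v,.008)[0] for k,v in D[n].items()}
    d=W["a"]-W["b"]; print(n,{k:v[:2].round(4) for k,v in W.items()},"dir deg",np.degrees(np.arctan2(d[1],d[0])))
    P=np.load(n+"P.npy")
    z=P[...,2]; m=(z>.028)&(z<.045)&(P[...,0]>.46)&(P[...,0]<.66)&(P[...,1]>-.42)&(P[...,1]<-.27)
    nl,lab,st,_=cv2.connectedComponentsWithStats(m.astype(np.uint8)); i=1+st[1:,4].argmax()
    print(" hood",cv2.minAreaRect((P[lab==i][:,:2]*1000).astype(np.float32)))
E
```

```text
top {'tip': array([ 0.5735, -0.258 ]), 'a': array([ 0.5721, -0.265 ]), 'b': array([ 0.5663, -0.2864]), 'spr': array([ 0.585 , -0.2854])} dir deg 74.79453133207684
 hood ((556.057373046875, -345.6103210449219), (57.74380874633789, 110.5770263671875), 77.59796142578125)
scene {'tip': array([ 0.5738, -0.2595]), 'a': array([ 0.5737, -0.2692]), 'b': array([ 0.5696, -0.2955]), 'spr': array([ 0.5835, -0.2878])} dir deg 81.15557560867303
 hood ((556.269287109375, -344.2611999511719), (56.58879852294922, 112.29214477539062), 77.3303451538086)
```

move_arm(motion=[[-0.09,-0.5,0,0,0,0],[-0.17,-0.95,0,0,0,0]], fingers=0)

```text
time: 7.15
tool_pos: [0.5767, 0.0935, 0.1665]
tool_rot: [-3.141, -0.0, 2.949]
contact_force: [-0.1, 0.0, 0.8]
opening: 0.0431
grip_force: 0.0
```

move_arm(motion=[[-0.09,-0.5,0,0,0,0],[-0.17,-0.95,0,0,0,0]])

```text
time: 7.4
tool_pos: [0.5751, -0.0039, 0.1666]
tool_rot: [3.142, 0.0, 2.948]
contact_force: [0.7, -0.6, 0.6]
opening: 0.0458
grip_force: 0.0
```

move_arm(motion=[[-0.09,-0.5,0,0,0,0],[-0.17,-0.95,0,0,0,0]])

```text
time: 7.65
tool_pos: [0.5735, -0.1005, 0.1666]
tool_rot: [3.142, 0.0, 2.948]
contact_force: [1.3, 0.1, 1.2]
opening: 0.0456
grip_force: 0.0
```

move_arm(motion=[[-0.09,-0.5,0,0,0,0.04],[-0.17,-0.95,0,0,0,0.09],[-0.17,-0.95,0,0,0,0.14],[-0.17,-0.95,0,0,0,0.19],[-0.17,-0.95,0,0,0,0.24],[-0.17,-0.95,0,0,0,0.29],[-0.17,-0.95,0,0,0,0.34],[-0.17,-0.95,0,0,0,0.39],[-0.17,-0.95,0,0,0,0.44],[-0.17,-0.95,0,0,0,0.49],[-0.17,-0.95,0,0,0,0.508],[-0.17,-0.95,0,0,0,0.508]])

```text
time: 9.15
tool_pos: [0.572, -0.1952, 0.1665]
tool_rot: [-3.141, -0.0, 1.353]
contact_force: [-0.6, 0.1, 0.1]
opening: 0.0459
grip_force: 0.0
```

```bash
python3 goal.py .5736 -.2905 .08 77.5
```

```text
shift [-0.928  0.222  0.865] turn [-0.0001 -0.      0.0001]  pos [ 0.572  -0.1952  0.1665] rot [-1.7998e+02 -1.0000e-02  7.7510e+01] t 9.15 open 0.0459 F [-0.6  0.1  0.1]
```

move_arm(motion=[[-0.45,0.11,0.3,0,0,0],[-0.93,0.22,0.7,0,0,0],[-0.93,0.22,1,0,0,0],[-0.93,0.22,1,0,0,0]])

```text
time: 9.65
tool_pos: [0.5716, -0.2902, 0.0639]
tool_rot: [-3.136, -0.002, 1.352]
contact_force: [-0.6, 0.7, 1.3]
opening: 0.0464
grip_force: 0.0
```

```bash
python3 goal.py .5736 -.2905 .0062 77.5; python3 - <<'E'
from h import *
R=lambda a,w,h:cv2.resize(a,(w,h),interpolation=cv2.INTER_CUBIC)
s=cam("scene")["image"][:,:,::-1];t=cam("top")["image"][:,:,::-1]
cv2.imwrite("pics/b.png",np.hstack([R(s[250:350,200:300],400,400),R(t[180:250,380:450],400,400)]))
E
```

```text
shift [-0.     0.023  0.576] turn [-0.0018 -0.0008 -0.0001]  pos [ 0.5716 -0.2902  0.0639] rot [-1.7967e+02 -1.4000e-01  7.7470e+01] t 9.65 open 0.0464 F [-0.6  0.7  1.3]
```

View pics/b.png

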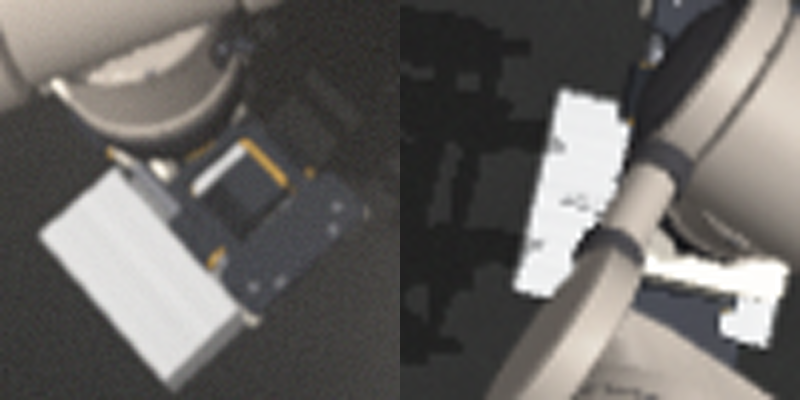

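The gripper body hides the clip in both views. The hood edge runs beside the gripper and is clear of it, so I'll descend on force feedback.

move_arm(motion=[[0,0.015,0.2,0,0,0],[0,0.015,0.4,0,0,0],[0,0.015,0.5,0,0,0],[0,0.015,0.54,0,0,0],[0,0.015,0.54,0,0,0]])

```text
time: 10.38
tool_pos: [0.5751, -0.2911, 0.0129]
tool_rot: [3.141, 0.0, 1.352]
contact_force: [1.2, -0.2, -0.0]
opening: 0.0456
grip_force: 0.0
```

```bash
python3 goal.py .5736 -.2905 .0060 77.5
```

```text
shift [ 0.002 -0.016  0.069] turn [ 0.0002  0.     -0.0001]  pos [ 0.5751 -0.2911  0.0129] rot [179.97   0.    77.48] t 10.38 open 0.0456 F [ 1.2 -0.2 -0. ]
```

move_arm(motion=[[0,-0.01,0.04,0,0,0],[0,-0.01,0.07,0,0,0],[0,-0.01,0.07,0,0,0]])

```text
time: 10.75
tool_pos: [0.5738, -0.2908, 0.0055]
tool_rot: [-3.141, -0.0, 1.352]
contact_force: [-0.6, 0.2, 0.3]
opening: 0.0458
grip_force: 0.0
```

move_arm(motion=[[0,0,0,0,0,0],[0,0,0,0,0,0],[0,0,0,0,0,0],[0,0,0,0,0,0],[0,0,0,0,0,0]], fingers=-1, newtons=10)

```text
time: 11.38
tool_pos: [0.5739, -0.2909, 0.0058]
tool_rot: [3.142, -0.0, 1.352]
contact_force: [-0.8, 0.3, 0.8]
opening: 0.0217
grip_force: 9.9
```

```bash
python3 goal.py .5736 -.2905 .0060 77.5
```

```text
shift [ 0.003 -0.004 -0.002] turn [ 0.     -0.     -0.0002]  pos [ 0.5739 -0.2909  0.0058] rot [180.    -0.    77.47] t 11.38 open 0.0217 F [-0.8  0.3  0.8]
```

Both legs are gripped at 21.7 mm, so I'll drag the clip out.

move_arm(motion=[[0.08,0,0,0,0,0],[0.18,0,0,0,0,0],[0.28,0,0,0,0,0],[0.38,0,0,0,0,0],[0.48,0,0,0,0,0],[0.58,0,0,0,0,0],[0.66,0,0,0,0,0],[0.66,0,0,0,0,0],[0.66,0,0,0,0,0]])

```text
time: 12.5
tool_pos: [0.5882, -0.2263, 0.0056]
tool_rot: [-3.141, -0.0, 1.352]
contact_force: [1.8, 0.7, 1.1]
opening: 0.022
grip_force: 9.9
```

move_arm(motion=[[0,0,0,0,0,0],[0,0,0,0,0,0],[0,0,0,0,0,0],[0,0,-0.2,0,0,0],[0,0,-0.6,0,0,0],[0,0,-1,0,0,0],[0,0,-1,0,0,0]], fingers=0)

```text
time: 13.38
tool_pos: [0.5901, -0.2275, 0.1095]
tool_rot: [3.135, 0.002, 1.352]
contact_force: [-0.3, -0.5, -0.7]
opening: 0.046
grip_force: 0.0
```

move_arm(motion=[[0.4,0,0,0,0,0],[0.9,0,0,0,0,0],[0.9,0,0,0,0,0]])

```text
time: 13.75
tool_pos: [0.6076, -0.1352, 0.1046]
tool_rot: [-3.139, -0.001, 1.356]
contact_force: [0.6, -0.9, 0.2]
opening: 0.0462
grip_force: 0.0
```

```bash
python3 - <<'E'
from h import *
R=lambda a,w,h:cv2.resize(a,(w,h),interpolation=cv2.INTER_CUBIC)
for n in("scene","top"):
    c=cam(n); np.savez(n+"1.npz",**{k:v for k,v in c.items() if k!="und"}); 
s=np.load("scene1.npz")["image"][:,:,::-1];t=np.load("top1.npz")["image"][:,:,::-1]
cv2.imwrite("pics/c.png",np.hstack([R(s[250:350,210:310],400,400),R(t[180:250,380:450],400,400)]))
E
```

```text
(no output)
```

View pics/c.png

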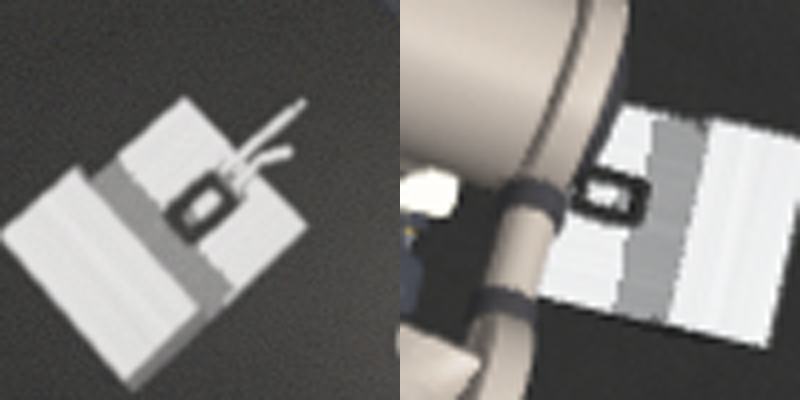

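The clip now lies clear of the hood. Its black head is at scene crop (200,207) and top crop (610,195), and the straight leg runs to scene crop (303,102). Next I'll measure the head.

```bash
python3 - <<'E'
from h import *
for n,(u0,v0,u1,v1) in dict(top=(409,206,426,223),scene=(248,288,272,314)).items():
    c=dict(np.load(n+"1.npz")); g=c["image"].astype(float).mean(2)
    m=np.zeros(g.shape,np.uint8); m[v0:v1,u0:u1]=g[v0:v1,u0:u1]<100
    cnt=max(cv2.findContours(m,0,2)[0],key=cv2.contourArea)
    W=onplane(c,cnt[:,0],.014)[:,:2]*1000; r=cv2.minAreaRect(W.astype(np.float32)); print(n,m.sum(),r)
    if n=="scene":
        a=onplane(c,[[285.5,275.7],[268,292.3]],.008); d=a[0]-a[1]; print("leg",a.round(4).tolist(),np.degrees(np.arctan2(d[1],d[0])))
E
python3 goal.py .588 -.22 .1 77.5
```

```text
top 94 ((577.2484130859375, -283.35491943359375), (43.2727165222168, 32.912208557128906), 63.820125579833984)
scene 127 ((576.6661376953125, -283.2856750488281), (38.05228805541992, 25.630813598632812), 79.67198181152344)
leg [[0.5893, -0.1985, 0.008], [0.5779, -0.2541, 0.008]] 78.40817853875082
shift [-0.84  -0.013  0.049] turn [-0.0004  0.      0.0002]  pos [ 0.6074 -0.1383  0.1049] rot [-1.7993e+02  1.0000e-02  7.7540e+01] t 13.85 open 0.0458 F [-0.5 -0.6 -0.1]
```

move_arm(motion=[[-0.4,0.01,0,0,0,0],[-0.9,0.02,0,0,0,0]])

```text
time: 14.1
tool_pos: [0.5897, -0.2283, 0.1052]
tool_rot: [-3.141, 0.0, 1.353]
contact_force: [0.9, -0.6, 0.0]
opening: 0.0458
grip_force: 0.0
```

move_arm(motion=[[-0.4,0,0.2,0,0,0],[-0.57,0,0.5,0,0,0],[-0.57,0,0.75,0,0,0],[-0.57,0,0.75,0,0,0],[-0.57,0,0.75,0,0,0]])

```text
time: 14.72
tool_pos: [0.578, -0.2833, 0.0315]
tool_rot: [3.141, 0.0, 1.352]
contact_force: [1.1, -0.6, 0.9]
opening: 0.046
grip_force: 0.0
```

```bash
python3 goal.py .578 -.2825 .0055 77.7
```

```text
shift [ 0.008 -0.002  0.26 ] turn [ 0.0003  0.0001 -0.0015]  pos [ 0.578  -0.2833  0.0315] rot [1.7994e+02 2.0000e-02 7.7440e+01] t 14.72 open 0.046 F [ 1.1 -0.6  0.9]
```

move_arm(motion=[[0,0,0.1,0,0,-0.0015],[0,0,0.2,0,0,-0.0015],[0,0,0.25,0,0,-0.0015],[0,0,0.25,0,0,-0.0015],[0,0,0.25,0,0,-0.0015]])

```text
time: 15.35
tool_pos: [0.578, -0.2825, 0.0059]
tool_rot: [3.141, 0.0, 1.357]
contact_force: [0.5, 0.4, -0.6]
opening: 0.0459
grip_force: 0.0
```

move_arm(motion=[[0,0,0,0,0,0],[0,0,0,0,0,0],[0,0,0,0,0,0],[0,0,0,0,0,0],[0,0,0,0,0,0]], fingers=-1, newtons=30)

```text
time: 15.98
tool_pos: [0.5778, -0.2825, 0.0059]
tool_rot: [3.141, -0.0, 1.357]
contact_force: [-0.0, 0.6, 2.3]
opening: 0.0277
grip_force: 29.8
```

```bash
python3 goal.py .578 -.2825 .1055 77.7
```

```text
shift [ 0.     0.002 -0.996] turn [ 0.     -0.      0.0003]  pos [ 0.5778 -0.2825  0.0059] rot [179.99  -0.    77.75] t 15.97 open 0.0277 F [-0.   0.6  2.3]
```

move_arm(motion=[[0,0,-0.1,0,0,0],[0,0,-0.35,0,0,0],[0,0,-0.7,0,0,0],[0,0,-1,0,0,0]])

```text
time: 16.48
tool_pos: [0.578, -0.2826, 0.1075]
tool_rot: [3.141, 0.0, 1.357]
contact_force: [0.1, -0.6, -0.7]
opening: 0.0274
grip_force: 29.8
```

move_arm(motion=[[0.1,-0.05,-0.3,0,0,0],[0.4,-0.25,-0.6,0,0,0],[0.7,-0.4,-0.8,0,0,0],[1,-0.53,-0.8,0,0,0]])

```text
time: 16.98
tool_pos: [0.5478, -0.1729, 0.1884]
tool_rot: [3.137, 0.001, 1.357]
contact_force: [0.7, 0.1, -0.7]
opening: 0.0275
grip_force: 29.8
```

move_arm(motion=[[0.5,-0.26,0,0,0,0],[1,-0.53,0,0,0,0]])

```text
time: 17.23
tool_pos: [0.5162, -0.0632, 0.1862]
tool_rot: [3.141, -0.0, 1.356]
contact_force: [1.0, 0.9, -0.8]
opening: 0.0275
grip_force: 29.8
```

move_arm(motion=[[0.5,-0.26,0,0,0,0],[1,-0.53,0,0,0,0]])

```text
time: 17.48
tool_pos: [0.4855, 0.046, 0.1864]
tool_rot: [3.14, -0.0, 1.357]
contact_force: [-0.2, 0.0, -0.9]
opening: 0.0279
grip_force: 29.8
```

move_arm(motion=[[0.4,-0.22,0,0,0,0.04],[0.8,-0.43,0,0,0,0.09],[1,-0.53,0,0,0,0.14],[1,-0.53,0,0,0,0.19],[1,-0.53,0,0,0,0.24],[1,-0.53,0,0,0,0.29],[1,-0.53,0,0,0,0.34],[1,-0.53,0,0,0,0.39],[1,-0.53,0,0,0,0.44],[1,-0.53,0,0,0,0.493],[1,-0.53,0,0,0,0.493],[1,-0.53,0,0,0,0.493]])

```text
time: 18.98
tool_pos: [0.4556, 0.1534, 0.186]
tool_rot: [-3.141, -0.0, -0.189]
contact_force: [-0.3, 0.1, -0.5]
opening: 0.0277
grip_force: 29.8
```

```bash
python3 goal.py .4568 .1529 .0979 -11.05;  python3 - <<'E'
from h import *
R=lambda a,w,h:cv2.resize(a,(w,h),interpolation=cv2.INTER_CUBIC)
for n in("scene","top"):
    c=cam(n); np.savez(n+"2.npz",**{k:v for k,v in c.items() if k!="und"}); 
s=np.load("scene2.npz")["image"][:,:,::-1];t=np.load("top2.npz")["image"][:,:,::-1]
cv2.imwrite("pics/d.png",np.hstack([R(s[90:220,270:400],400,400),R(t[175:265,230:320],400,400)]))
E
```

```text
shift [0.013 0.003 0.881] turn [-0.0001 -0.0001  0.0013]  pos [0.4556 0.1534 0.186 ] rot [-1.7999e+02 -2.0000e-02 -1.0810e+01] t 18.98 open 0.0277 F [-0.3  0.1 -0.5]
```

View pics/d.png

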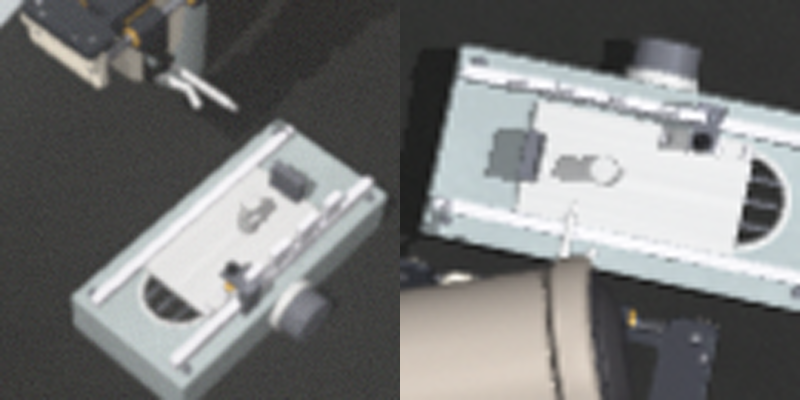

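The picture shows the shutter half open and the clip in hand pointing at the box, with its tip at scene crop (237,108) and top crop (572,208). I'll lower it to hole height short of the stud and compare tip with stud there.

move_arm(motion=[[0,0,0.25,0,0,0.0013],[0,0,0.6,0,0,0.0013],[0,0,0.88,0,0,0.0013],[0,0,0.88,0,0,0.0013],[0,0,0.88,0,0,0.0013]])

```text
time: 19.7
tool_pos: [0.4563, 0.1535, 0.0987]
tool_rot: [-3.141, -0.001, -0.195]
contact_force: [-0.3, -1.1, -0.7]
opening: 0.0276
grip_force: 29.8
```

```bash
python3 goal.py .4568 .1529 .0789 -11.05
```

```text
shift [0.006 0.005 0.198] turn [-0.0002 -0.0005 -0.0008]  pos [0.4563 0.1535 0.0987] rot [-1.7996e+02 -8.0000e-02 -1.1200e+01] t 19.7 open 0.0276 F [-0.3 -1.1 -0.7]
```

move_arm(motion=[[0,0.005,0.1,0,0,-0.0005],[0,0.005,0.198,0,0,-0.0005],[0,0.005,0.198,0,0,-0.0005],[0,0.005,0.198,0,0,-0.0005]])

```text
time: 20.2
tool_pos: [0.4555, 0.1529, 0.078]
tool_rot: [-3.141, -0.0, -0.194]
contact_force: [-0.4, -0.9, -0.4]
opening: 0.0279
grip_force: 29.8
```

```bash
python3 goal.py .4568 .1529 .0789 -11.05;  python3 - <<'E'
from h import *
R=lambda a,w,h:cv2.resize(a,(w,h),interpolation=cv2.INTER_CUBIC)
I={}
for n in("scene","top"):
    L=[cam(n) for _ in range(4)]; c=L[0]; c["image"]=np.mean([l["image"] for l in L],0)
    np.savez(n+"3.npz",**{k:v for k,v in c.items() if k!="und"}); I[n]=c["image"][:,:,::-1]
s=I["scene"];t=I["top"]
cv2.imwrite("pics/e.png",np.hstack([R(s[135:185,310:360],400,400),R(t[195:235,262:302],400,400)]))
for n in("scene","top"):
    c=dict(np.load(n+"3.npz")); 
    a=np.radians(-11.05);U=np.array([np.cos(a),np.sin(a)]);V=np.array([-np.sin(a),np.cos(a)])
    ex={"hole":.531*U+.24763*V,"tip":.507*U+.24763*V}
    print(n,{k:proj(c,[*p,.08]).round(2).tolist() for k,p in ex.items()}, "studtop",proj(c,[*ex["hole"],.0945]).round(2).tolist())
E
```

```text
shift [ 0.012 -0.002 -0.009] turn [-0.     -0.     -0.0005]  pos [0.4555 0.1529 0.078 ] rot [-179.99   -0.    -11.14] t 20.2 open 0.0279 F [-0.4 -0.9 -0.4]
scene {'hole': [[351.12, 157.7]], 'tip': [[344.3, 152.64]]} studtop [[351.5, 154.37]]
top {'hole': [[274.89, 212.92]], 'tip': [[273.13, 220.98]]} studtop [[274.35, 212.68]][ WARN:0@6.886] global loadsave.cpp:1063 imwrite_ Unsupported depth image for selected encoder is fallbacked to CV_8U.
```

View pics/e.png

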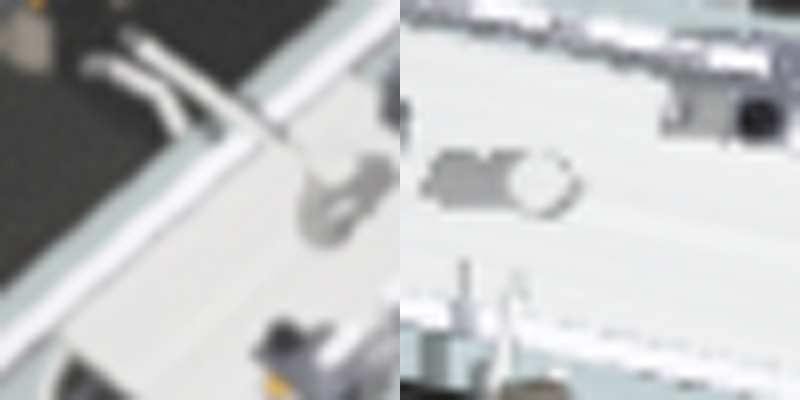

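In the top crop the stud is at (542,185) and the leg's end is at about (517,275). In the scene crop the leg runs from (130,40) towards the stud at (335,200). I'll compare the two more finely with depth.

```bash
python3 - <<'E'
from h import *
a=np.radians(-11.05);U=np.array([np.cos(a),np.sin(a)]);V=np.array([-np.sin(a),np.cos(a)])
for n in("top","scene"):
    c=dict(np.load(n+"3.npz")); P=cloud(c); q=np.stack([P[...,:2]@U,P[...,:2]@V,P[...,2]],-1)
    def box(u0,u1,v0,v1,z0,z1): return q[(q[...,0]>u0)&(q[...,0]<u1)&(q[...,1]>v0)&(q[...,1]<v1)&(q[...,2]>z0)&(q[...,2]<z1)]
    s=box(.51,.55,.225,.265,.064,.11); print(n,"stud",len(s),"u",s[:,0].min().round(4),s[:,0].max().round(4),"v",s[:,1].min().round(4),s[:,1].max().round(4),"mean",s.mean(0).round(4))
    t=box(.51,.55,.28,.32,.066,.11); print("  tab",len(t),"v",t[:,1].min().round(4),t[:,1].max().round(4))
    l=box(.44,.516,.238,.27,.064,.1); print("  leg",len(l)); print(l[np.argsort(-l[:,0])].round(4).tolist()[:60:2])
    g=c["image"].mean(2)
    if n=="top":
        for v in range(208,226): print(v,' '.join("%3d"%x for x in g[v,265:285]))
E
```

```text
top stud 38 u 0.5222 0.5394 v 0.236 0.2521 mean [0.5307 0.243  0.0887]
  tab 51 v 0.2892 0.3004
  leg 26
[[0.504, 0.2477, 0.0769], [0.4983, 0.2462, 0.079], [0.4949, 0.2482, 0.0817], [0.492, 0.2478, 0.0793], [0.4898, 0.2441, 0.0811], [0.4885, 0.2518, 0.0642], [0.4869, 0.2439, 0.078], [0.4855, 0.266, 0.0658], [0.4836, 0.2449, 0.0882], [0.4802, 0.2473, 0.0865], [0.4773, 0.2471, 0.0832], [0.4744, 0.247, 0.0791], [0.4715, 0.2469, 0.0741]]
208 235 236 236 236 236 236 236 236 236 236 236 237 236 236 236 236 237 238 238 239
209 231 226 226 227 230 234 228 228 228 230 235 233 233 237 237 237 237 237 237 237
210 215 156 156 158 178 217 160 161 167 197 230 221 217 230 237 237 237 237 237 238
211 160 161 160 159 159 158 157 163 195 232 234 235 228 188 235 237 237 237 237 237
212 162 162 162 162 162 161 161 178 225 233 235 237 236 226 218 232 236 236 237 237
213 165 166 165 165 165 164 163 182 228 232 233 234 235 226 181 213 234 235 235 236
214 178 164 166 166 166 166 166 176 213 232 235 236 229 198 185 222 236 236 235 235
215 226 180 181 181 183 184 185 185 189 219 231 226 194 163 209 239 239 23
[... 923 characters left out ...]

  tab 88 v 0.2898 0.3016
  leg 52
[[0.5024, 0.2478, 0.0785], [0.4994, 0.247, 0.0809], [0.4965, 0.2464, 0.0788], [0.4938, 0.249, 0.0826], [0.4925, 0.2464, 0.0839], [0.489, 0.2466, 0.0806], [0.4872, 0.2446, 0.0808], [0.4849, 0.2469, 0.0853], [0.4826, 0.2455, 0.0845], [0.4788, 0.2499, 0.0813], [0.4773, 0.2436, 0.0817], [0.477, 0.2479, 0.0816], [0.4726, 0.2448, 0.0806], [0.4693, 0.2443, 0.0825], [0.4688, 0.2448, 0.0859], [0.4653, 0.2448, 0.0828], [0.4623, 0.2402, 0.0802], [0.4596, 0.2471, 0.08], [0.4586, 0.2441, 0.0819], [0.4546, 0.2487, 0.0785], [0.4535, 0.2458, 0.0801], [0.451, 0.2444, 0.0836], [0.4479, 0.2479, 0.082], [0.4457, 0.2462, 0.0817], [0.444, 0.248, 0.0828], [0.4405, 0.244, 0.0791]]
```

```bash
python3 -c "
a,b=.98146,.19167
u,v=.419,.2369
print(u*a+v*b,-u*b+v*a)"; python3 goal.py .4566 .1522 .0789 -11.05
```

```text
0.45663836299999994 0.152198144
shift [ 0.012  0.005 -0.009] turn [-0.0001 -0.0001 -0.0005]  pos [0.4555 0.1529 0.078 ] rot [-1.7999e+02 -1.0000e-02 -1.1140e+01] t 20.6 open 0.0278 F [-0.3  0.4 -0.2]
```

move_arm(motion=[[0,0.006,-0.009,0,0,-0.0005],[0.05,0.006,-0.009,0,0,-0.0005],[0.1,0.006,-0.009,0,0,-0.0005],[0.15,0.006,-0.009,0,0,-0.0005],[0.18,0.006,-0.009,0,0,-0.0005],[0.21,0.006,-0.009,0,0,-0.0005],[0.21,0.006,-0.009,0,0,-0.0005]])

```text
time: 21.48
tool_pos: [0.4761, 0.1482, 0.0788]
tool_rot: [-3.142, -0.0, -0.193]
contact_force: [-0.4, -0.1, -1.3]
opening: 0.0273
grip_force: 29.8
```

```bash
python3 goal.py .4566 .1522 .0789 -11.05
```

```text
shift [-0.199 -0.002 -0.001] turn [-0. -0. -0.]  pos [0.4761 0.1482 0.0788] rot [-180.     -0.    -11.06] t 21.48 open 0.0273 F [-0.4 -0.1 -1.3]
```

move_arm(motion=[[0.04,0,0,0,0,0],[0.08,0,0,0,0,0],[0.12,0,0,0,0,0],[0.12,0,0,0,0,0]])

```text
time: 21.98
tool_pos: [0.4881, 0.1459, 0.0788]
tool_rot: [-3.141, -0.0, -0.193]
contact_force: [-0.0, 1.2, 0.3]
opening: 0.0274
grip_force: 29.8
```

move_arm(motion=[[0.03,0,0,0,0,0],[0.06,0,0,0,0,0],[0.09,0,0,0,0,0],[0.12,0,0,0,0,0],[0.12,0,0,0,0,0]])

```text
time: 22.6
tool_pos: [0.4997, 0.1436, 0.0788]
tool_rot: [-3.141, -0.0, -0.193]
contact_force: [-0.1, 0.1, -1.0]
opening: 0.0278
grip_force: 29.8
```

```bash
python3 goal.py .4566 .1522 .0789 -11.05;  python3 - <<'E'
from h import *
R=lambda a,w,h:cv2.resize(a,(w,h),interpolation=cv2.INTER_CUBIC)
s=cam("scene")["image"][:,:,::-1];t=cam("top")["image"][:,:,::-1]
cv2.imwrite("pics/f.png",np.hstack([R(s[135:185,315:365],400,400),R(t[195:235,262:302],400,400)]))
E
```

```text
shift [-0.44  -0.002 -0.001] turn [-0.     -0.     -0.0001]  pos [0.4997 0.1436 0.0788] rot [-1.7999e+02 -1.0000e-02 -1.1060e+01] t 22.6 open 0.0278 F [-0.1  0.1 -1. ]
```

View pics/f.png

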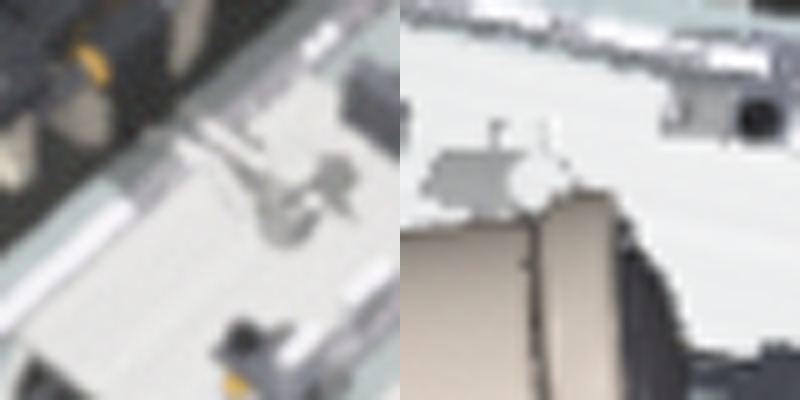

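The tip shows beyond the stud at top crop (550,120), with no side force, so the leg is through the hole. I'll keep pushing.

move_arm(motion=[[0.03,0,0,0,0,0],[0.06,0,0,0,0,0],[0.1,0,0,0,0,0],[0.14,0,0,0,0,0],[0.18,0,0,0,0,0],[0.18,0,0,0,0,0]], newtons=40)

```text
time: 23.45
tool_pos: [0.5174, 0.14, 0.0787]
tool_rot: [3.142, -0.0, -0.193]
contact_force: [-0.3, -1.0, -1.1]
opening: 0.0274
grip_force: 39.8
```

move_arm(motion=[[0.03,0,0,0,0,0],[0.06,0,0,0,0,0],[0.1,0,0,0,0,0],[0.14,0,0,0,0,0],[0.14,0,0,0,0,0]])

```text
time: 24.08
tool_pos: [0.5318, 0.1376, 0.079]
tool_rot: [-3.141, -0.002, -0.193]
contact_force: [1.1, 0.6, -1.3]
opening: 0.0278
grip_force: 39.8
```

```bash
python3 goal.py .5373 .1364 .0789 -11.05
```

```text
shift [0.056 0.001 0.002] turn [-0.0002 -0.0006 -0.    ]  pos [0.5318 0.1376 0.079 ] rot [-1.7997e+02 -1.0000e-01 -1.1050e+01] t 24.07 open 0.0278 F [ 1.1  0.6 -1.3]
```

move_arm(motion=[[0.02,0,0,0,0,0],[0.04,0,0,0,0,0],[0.04,0,0,0,0,0],[0.04,0,0,0,0,0]])

```text
time: 24.58
tool_pos: [0.5351, 0.1368, 0.0789]
tool_rot: [-3.141, -0.001, -0.193]
contact_force: [0.8, 0.4, -0.7]
opening: 0.0273
grip_force: 39.8
```

move_arm(motion=[[0.01,0,0,0,0,0],[0.02,0,0,0,0,0],[0.02,0,0,0,0,0]])

```text
time: 24.95
tool_pos: [0.5368, 0.1364, 0.0788]
tool_rot: [-3.142, 0.0, -0.193]
contact_force: [0.3, 0.5, -0.7]
opening: 0.0273
grip_force: 39.8
```

```bash
python3 goal.py .5373 .1364 .0789 -11.05
```

```text
shift [ 0.005 -0.001 -0.001] turn [-0.  0. -0.]  pos [0.5368 0.1364 0.0788] rot [-1.800e+02  1.000e-02 -1.105e+01] t 24.95 open 0.0273 F [ 0.3  0.5 -0.7]
```

Now 1 mm steps until it touches.

move_arm(motion=[[0.01,0,0,0,0,0],[0.01,0,0,0,0,0],[0.01,0,0,0,0,0]])

```text
time: 25.32
tool_pos: [0.5379, 0.1362, 0.0788]
tool_rot: [-3.141, -0.0, -0.193]
contact_force: [-0.6, 0.9, -1.0]
opening: 0.0275
grip_force: 39.8
```

move_arm(motion=[[0.01,0,0,0,0,0],[0.01,0,0,0,0,0],[0.01,0,0,0,0,0]])

```text
time: 25.7
tool_pos: [0.5383, 0.136, 0.0787]
tool_rot: [3.141, 0.001, -0.193]
contact_force: [-3.5, 0.9, 0.0]
opening: 0.0275
grip_force: 39.8
```

move_arm(motion=[[0.01,0,0,0,0,0],[0.01,0,0,0,0,0],[0.01,0,0,0,0,0]])

```text
time: 26.08
tool_pos: [0.5385, 0.136, 0.0786]
tool_rot: [3.141, 0.003, -0.193]
contact_force: [-6.7, 1.9, 2.8]
opening: 0.0275
grip_force: 39.8
```

```bash
python3 goal.py .5373 .1364 .0789 -11.05;  python3 - <<'E'
from h import *
R=lambda a,w,h:cv2.resize(a,(w,h),interpolation=cv2.INTER_CUBIC)
s=cam("scene")["image"][:,:,::-1];t=cam("top")["image"][:,:,::-1]
cv2.imwrite("pics/g.png",np.hstack([R(s[135:185,325:375],400,400),R(t[185:225,262:302],400,400)]))
E
```

```text
shift [-0.013 -0.002 -0.003] turn [0.0001 0.0008 0.0001]  pos [0.5385 0.136  0.0786] rot [ 1.7998e+02  1.5000e-01 -1.1040e+01] t 26.07 open 0.0275 F [-6.7  1.9  2.8]
```

View pics/g.png

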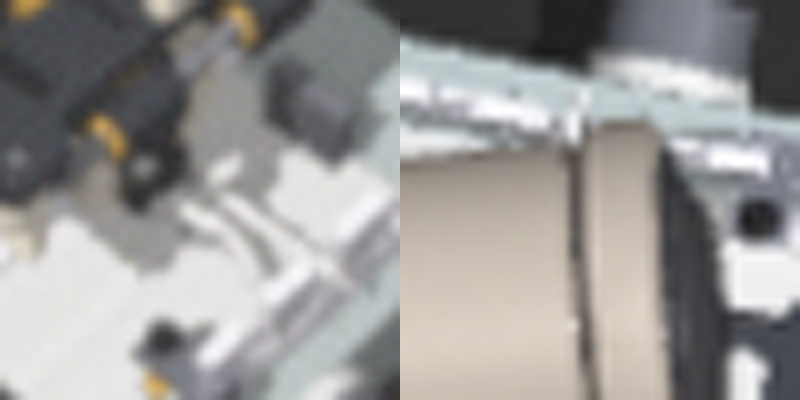

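Contact came at the expected depth. The leg passes over the comb at scene crop (340,275) and the sprung leg is beyond the stud. I'll ease back about 1 mm past touch, let go and rise.

move_arm(motion=[[-0.01,0,0,0,0,0],[-0.02,0,0,0,0,0],[-0.02,0,0,0,0,0],[-0.02,0,0,0,0,0]])

```text
time: 26.68
tool_pos: [0.5382, 0.1361, 0.0789]
tool_rot: [-3.141, -0.001, -0.193]
contact_force: [0.2, 0.2, -0.5]
opening: 0.0276
grip_force: 39.8
```

move_arm(motion=[[0,0,0,0,0,0],[0,0,0,0,0,0],[0,0,0,0,0,0],[0,0,0,0,0,0]], fingers=-0.1)

```text
time: 27.18
tool_pos: [0.5379, 0.1362, 0.0789]
tool_rot: [-3.141, -0.0, -0.193]
contact_force: [-0.4, 0.7, -0.1]
opening: 0.0413
grip_force: 0.0
```

move_arm(motion=[[0,0,-0.1,0,0,0],[0,0,-0.3,0,0,0],[0,0,-0.6,0,0,0],[0,0,-1,0,0,0],[0,0,-1,0,0,0]])

```text
time: 27.8
tool_pos: [0.5398, 0.1364, 0.1829]
tool_rot: [-3.139, -0.007, -0.193]
contact_force: [0.0, 0.2, -0.9]
opening: 0.0414
grip_force: 0.0
```

move_arm(motion=[[-0.4,0,-0.2,0,0,0],[-0.9,0,-0.4,0,0,0],[-0.9,0,-0.4,0,0,0]])

```text
time: 28.18
tool_pos: [0.4473, 0.1541, 0.2202]
tool_rot: [-3.141, -0.001, -0.191]
contact_force: [1.2, -0.9, -0.4]
opening: 0.0412
grip_force: 0.0
```

move_arm(motion=[[0,0.5,0,0,0,0],[0,1,0,0,0,0],[0,1,0,0,0,0]])

```text
time: 28.55
tool_pos: [0.4303, 0.0526, 0.2184]
tool_rot: [3.141, 0.001, -0.197]
contact_force: [0.8, 0.4, -0.5]
opening: 0.0409
grip_force: 0.0
```

```bash
python3 goal.py .4373 .1364 .2 -11.05;  python3 - <<'E'
from h import *
R=lambda a,w,h:cv2.resize(a,(w,h),interpolation=cv2.INTER_CUBIC)
s=cam("scene")["image"][:,:,::-1];t=cam("top")["image"][:,:,::-1]
cv2.imwrite("pics/i.png",np.hstack([R(s[130:190,315:375],400,400),R(t[185:235,252:302],400,400)]))
E
```

```text
shift [-0.095 -0.835  0.183] turn [ 0.0002  0.0002 -0.0014]  pos [0.4303 0.0526 0.2184] rot [ 1.7996e+02  3.0000e-02 -1.1300e+01] t 28.55 open 0.0409 F [ 0.8  0.4 -0.5]
```

View pics/i.png

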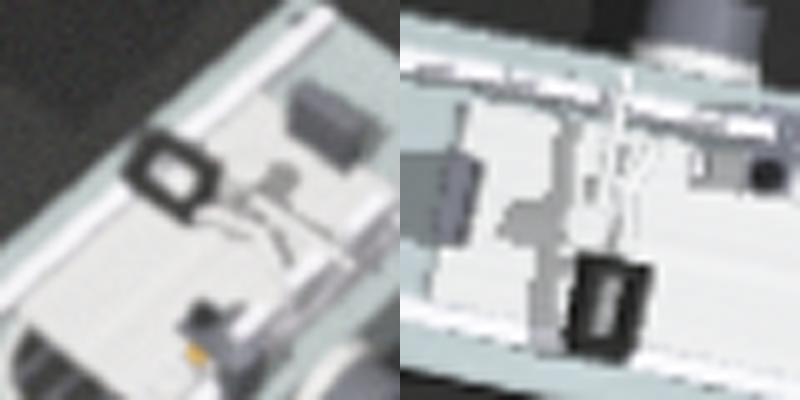

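The clip sits home. Its head is against the stud at top crop (610,305), its legs straddle the stud, and its tip lies past the comb slot at (622,85). The shutter is half open and the gripper is clear, so I'm handing in.

```bash
python3 -c "
from cell import robot
print(robot.hand_in())"
```

```text
the job is handed in; nothing more can be done
None
```

I slid the shutter to its middle stop and pushed the clip fully home through the stud, its leg lying in the comb slot; the gripper has let go and the job is handed in at about 29 s, with no verdict returned.

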